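Hold the coating gauge on the panel's mark

ROBOT

A 6-joint arm with a two-finger parallel gripper is mounted at the origin on the work surface. World frame = base frame: x ahead of the robot, y to its left, z up, the work surface at z = 0. Lengths are in m, angles in rad, forces in N, time in s.
With the tool pointing down it reaches from about 0.275 to 0.825 m from the base axis. Payload 5.2 kg.
Tool frame: the origin (TCP) lies on the centre line of the jaws, within the pads' length; the fingertips stand 25 mm ahead of it and the grasp point (between the pads) lies 6 mm ahead of it; z points along the fingers, y is the line along which they close (so a half turn about z gives the same grasp; the last joint's range is limited). The gripper opens to 93 mm and grips with 3 to 60 N. Pads are 15 mm wide; open, the fingers measure 128 mm over their backs; the gripper's body (75 mm by 188 mm) begins 65 mm behind the grasp point.
Start: joints at [1.07, 0.259, 1.535, -0, 1.348, -0.203], TCP at [0.161, 0.526, 0.244] pointing down, gripper open.
Joint ranges: [-3.14, 3.14], [-0.91, 2.08], [0.19, 2.58], [-1.22, 4.36], [0.22, 2.71], [-3.12, 3.12]. Speed limits (rad/s): [2.57, 2.57, 3.14, 3.14, 3.14, 3.14].

INTERFACE

Orientations are given as a rotation vector (axis times angle).
In Python, from bench import monitor, optics, env gives the robot as it stands.
- The arm moves only by the tool servo_tool, never from a script. Its argument "plan" is a list of rows, each an object with "linear": the shift along the tool's x, y, z normalised to -1 to 1, where 1 is 0.02 m, a list of three; "spin": the turn about the tool's z normalised to -1 to 1, where 1 is 10 degrees. In form: [{"linear": [x, y, z], "spin": spin}, ...]. A call has 1 to 10 rows; each row shifts and turns the commanded pose from where the row before left it, along the tool's axes as they then stand; what a row does not reach is not made up. A row lasts 1/8 s, in which the tool goes at most 62.5 mm and 10.7 degrees, less where a joint would pass 70% of its speed; a pose out of reach is approached as far as the arm can. A call with a number of a shift or a turn outside -1 to 1 is refused whole. A call with a gripper value outside its range is refused whole. "claw" is the opening, from -1 (shut) to 1 (fully open), set as the call begins (left out, the last holds). The fingers move at their own pace and stop on an object; "squeeze" is the grip in N (left out, the last holds). Time passes only in rows, so rows that do not move let the fingers close. It gives the time, the measured TCP pose, the force, the opening and the grip force at its end, in the units of the state.
- monitor.get_state(): the state, without advancing time (a new reading comes with each control period).
- optics.snapshot(name): name is "side" or "top"; returns the picture (400x640x3 uint8, red, green, blue); there is no depth.
- optics.calibration(name): a dict with "vertical_fov" (degrees; the focal length in pixels is half the picture's height over the tangent of half this angle, whatever the lens; pixels are square), "cx", "cy" (the principal point, pixels), "D" ([k1, k2, p1, p2, k3] as OpenCV has them; the pictures are not rectified), "pose" (4x4, takes a point from camera to world coordinates). Camera axes: x right, y up, looking along -z (the intrinsics and any distortion apply to the point x, -y, -z); pixel columns grow to the right and rows downward; lengths in m; the calibration is good to about 2 mm. A picture is of the moment at which its call begins. calibration takes no time and is no camera call.
- env.close_job(): hands the job in; it is judged then, once.
The state is a dict: "time_s": time; "joint_pos": joint angles; "joint_vel": joint speeds; "joint_efforts": joint torques, N m; "position": TCP position; "orientation": TCP orientation; "force": force on the tool from outside, world axes, zero at the start; "wrist_torque": the same for the moment, N m; "finger_gap": finger opening in m; "finger_force": force on a finger pad.
Only numpy, scipy, OpenCV 4.12 (cv2) and the standard library are available. Lean on these libraries where they do the work, as an engineer would, in place of code of your own. Each camera call takes 0.05 s, during which the arm holds its last target. There are 200 camera calls.

TASK

Take the sled by its black post and slide it along its rail, away from the robot, until you feel it fully home against the end stop; then draw the orange coating gauge out of its stand, and hold its tip on the black dot of the red test panel, with the gauge square to the panel and its spring plunger pressed about half way in. Finish while still holding it there with the sled fully home. The paint is delicate: press only lightly, touch the panel with nothing but the gauge, and leave the jar, the tape and the screwdriver alone.

Things in the scene. Friction and masses are not known exactly. Their poses are not given: they have to be found in the camera images.
- sled (a joint): how far the aluminium sled has slid along its rail, in m: from 0 (robot end) to 0.060, where it is fully home against the end stop and cannot go on. It starts between 0 and 0.035. It needs about 4 N to slide, stays where it is left, and moves only along the rail's x axis.
- rail: grey rail plate fixed to the bench, 360 x 120 x 16 mm, a yellow stop block at its far end. Origin at the centre of its underside; x runs along the rail to the far end (the way the sled goes home), z up. The sled's deck is 154 mm wide, its top 34 mm above the bench; the two uprights that carry the panel reach 98 mm, their knobs reach 87 mm either side of the rail's middle.
- post_top (a point): centre of the top of the black round upright post on the sled's robot end, by which the sled is moved: 22 mm diameter, top 86 mm above the bench, free down to a 32 mm foot washer (its top 38 mm above the bench). Axes as the rail's. The panel's middle is about 92 mm farther along the rail.
- test_panel: red painted steel test panel, 105 (x) x 125 (y) x 4 mm, on a cradle carried by the sled, tilted towards the robot by 9 to 29 degrees; a stiff clamp holds the tilt. Origin at the centre of its underside, about 92 mm above the bench; x across the slope (uphill, away from the robot), y to the left, z square to the panel, out of its painted face.
- mark (a point): the marked spot on the panel's painted face: the middle of a black dot (10 mm across) inside a white ring (24 mm inside, 32 mm outside diameter); 8 mm uphill (x) and 18 mm left (y) of the panel's middle. z points out of the face, square to it; about 0.1 m above the bench.
- gauge: orange pen-shaped gauge, 0.11 to 0.22 kg, standing loose and upright in its stand, tip down. Origin on its axis, under the orange grip, on the stand's top (60 mm above the bench); z runs from tip to tail. Grip 26 x 26 mm, z = 0 to 70 mm; below, in the stand: 20 mm square shank to z = -30, 14 mm nose to -45, 8 mm plunger, tip at z = -57 mm. Lift 60 mm straight up to clear the stand.
- gauge_tip (a point): the rounded end of the gauge's plunger, the point that must touch the mark; on the gauge's axis, 57 mm below the gauge's origin while the plunger is out, axes as the gauge's.
- plunger (a joint): how far the spring plunger is pressed into the gauge, in m: 0 fully out, 0.010 fully in. The spring starts at 2 N and adds 0.5 N per mm: about 4.5 N when half way in (0.005), 7 N when fully in, after which it is rigid.
- stand: blue plastic stand block fixed to the bench, 90 (x) x 70 (y) x 60 mm high, with a 23 mm square hole through its middle in which the gauge stands. Origin at the centre of its underside.
- jar: bystander: closed jar with an orange cap, 64 mm diameter, 85 mm high, standing left of the rail; origin at the centre of its underside.
- tape: bystander: roll of blue tape lying flat, 90 mm outside, 25 mm high; origin at the centre of its underside.
- screwdriver: bystander: green-handled screwdriver lying on the bench beyond the stand, about 0.2 m long along its x; origin underneath it.
Not all that is in view belongs to the job. Of the things that look like the gauge, take the one that is farthest to the robot's right at the start.

How it is judged:
By the outcome, as a careful person would: the job done as asked, in the order asked, and still so for the second after the job is handed in, while the arm keeps its last pose, push and grip.
It also fails if it takes over 48 s, if anything falls off the work surface, if the arm or the gripper's body presses on something with over 40 N, if the wrist force passes 120 N, or if a joint passes its speed limit or range.

## Working session

There is one attempt and no reset: what is moved stays moved. The work goes in short steps, Python scripts to look and compute and a tool call to move; the robot and the scene stay as the last step left them, time stands still between calls to the robot, and variables do not carry over. Pictures are saved under pics/ and viewed, at most 10 in all, crops included, and the job is handed in when it is done.

Besides the shell and the picture viewer there is one more tool, called in YAML: its name, and indented under it one key for each argument. servo_tool: Moves the arm, as the interface text tells. Scaled input: -1 to 1 covers 0.02 m each way for a shift and 10 degrees each way for a turn. Its arguments: {"type":"object","properties":{"plan":{"type":"array"},"claw":{"type":"number"},"squeeze":{"type":"number"}},"required":["plan"]}

```bash
mkdir -p pics; cat > h.py <<'E'
import numpy as np, cv2
from scipy.spatial.transform import Rotation as R
from bench import monitor, optics, env
def cal(n):
    c=optics.calibration(n); f=200/np.tan(np.radians(c["vertical_fov"]/2))
    return np.array([[f,0,c["cx"]],[0,f,c["cy"]],[0,0,1.]]),np.array(c["D"],float),np.array(c["pose"],float)
def ray(n,uv):
    K,D,T=cal(n); p=cv2.undistortPoints(np.array([[uv]],float),K,D)[0,0]
    d=T[:3,:3]@np.array([p[0],-p[1],-1]); return T[:3,3],d/np.linalg.norm(d)
def onz(n,uv,z):
    o,d=ray(n,uv); return o+d*(z-o[2])/d[2]
def tri(a,b,na="top",nb="side"):
    o1,d1=ray(na,a); o2,d2=ray(nb,b)
    s=np.linalg.lstsq(np.c_[d1,-d2],o2-o1,rcond=None)[0]
    p,q=o1+s[0]*d1,o2+s[1]*d2; return (p+q)/2,np.linalg.norm(p-q)
def proj(n,P):
    K,D,T=cal(n); c=(np.atleast_2d(P)-T[:3,3])@T[:3,:3]; c=c*[1,-1,-1]
    return cv2.projectPoints(c,np.zeros(3),np.zeros(3),K,D)[0][:,0]
def snap(n,f):
    im=optics.snapshot(n); cv2.imwrite(f"pics/{f}.png",cv2.cvtColor(im,cv2.COLOR_RGB2BGR)); return im
E
python3 - <<'E'
from h import *
np.set_printoptions(precision=4,suppress=True)
for n in("top","side"): snap(n,n+"0"); print(n,*cal(n))
print(monitor.get_state())
E
```

```text
top [[368.7426   0.     318.3134]
 [  0.     368.7426 199.8095]
 [  0.       0.       1.    ]] [-0.0839  0.      0.      0.      0.    ] [[ 0.0212  0.98   -0.1979  0.3894]
 [-0.9997  0.0234  0.0088  0.0567]
 [ 0.0133  0.1976  0.9802  1.0416]
 [ 0.      0.      0.      1.    ]]
side [[413.5866   0.     326.5252]
 [  0.     413.5866 206.3127]
 [  0.       0.       1.    ]] [-0.0734  0.      0.      0.      0.    ] [[ 0.8623  0.3248 -0.3886  0.2424]
 [-0.5063  0.5675 -0.6492 -0.5451]
 [ 0.0096  0.7566  0.6538  0.6686]
 [ 0.      0.      0.      1.    ]]
{'time_s': 0.1, 'joint_pos': array([ 1.0702,  0.2593,  1.5359, -0.    ,  1.348 , -0.2028]), 'joint_vel': array([ 0.0009, -0.0021, -0.0024, -0.0004,  0.0019,  0.0003]), 'joint_efforts': array([  0.0014, -43.8215, -28.4645,   0.072 ,   0.036 ,  -0.    ]), 'position': array([0.1611, 0.5254, 0.2429]), 'orientation': array([-0.466 , -3.1063,  0.0024]), 'force': array([0.1467, 0.1   , 0.9648]), 'wrist_torque': array([0.014 , 0.0232, 0.0531]), 'finger_force': 0.0, 'finger_gap': 0.09265054940606791}
```

View pics/top0.png

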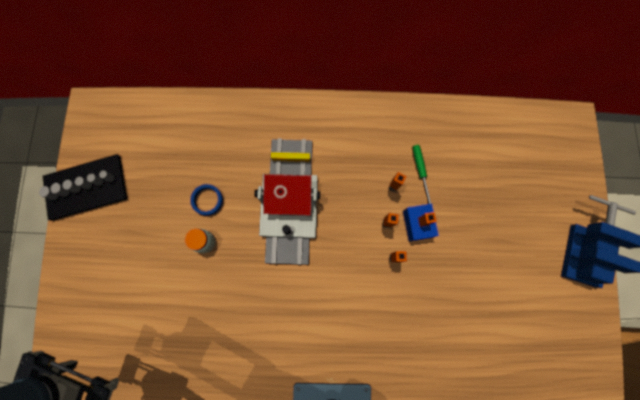

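View pics/side0.png

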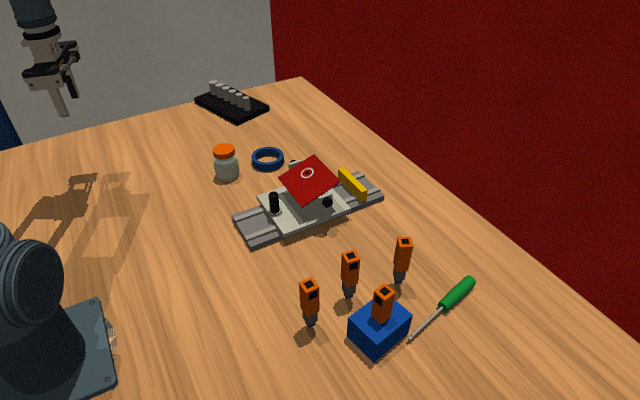

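Top view candidates for the gauge: (398,181), (391,220) and (400,257), all standing free, and (430,218) in the blue stand. The orange jar cap is at (197,239). The one farthest right, and the one in the stand, is (430,218). The post is at about (287,230) in top and (274,195) in side; the ring is at (280,191) and (307,173).

```bash
python3 - <<'E'
from h import *
t=cv2.imread("pics/top0.png"); s=cv2.imread("pics/side0.png")
def c(im,x,y,w,h,k): return cv2.resize(im[y:y+h,x:x+w],None,fx=k,fy=k,interpolation=cv2.INTER_CUBIC)
a=np.hstack([c(t,250,130,80,60+80,2) if 0 else c(t,250,165,75,75,5),c(t,375,175,75,75,5)])
b=np.hstack([c(s,260,145,90,75,4.1667),c(s,340,275,90,75,4.1667)])
cv2.imwrite("pics/crop1.png",np.vstack([a,b[:225] if 0 else cv2.resize(b,(750,225*750//750+75))][:2])[:600])
hs=lambda im:cv2.cvtColor(im,cv2.COLOR_BGR2HSV)
for n,im in(("top",t),("side",s)):
    H=hs(im)
    for nm,lo,hi in(("red",(0,180,90),(4,255,255)),("orange",(5,180,90),(16,255,255)),("blue",(105,150,60),(125,255,255)),("yellow",(22,150,100),(32,255,255)),("black",(0,0,0),(180,255,45))):
        m=cv2.inRange(H,lo,hi); k,L,st,ce=cv2.connectedComponentsWithStats(m)
        for i in range(1,k):
            x,y,w,h,A=st[i]
            if A>15 and 180<ce[i][0]<450 and 120<ce[i][1]<370: 
                q=cv2.approxPolyDP(cv2.findContours((L==i).astype(np.uint8),0,2)[0][0],2.5,True)[:,0].tolist()
                print(n,nm,st[i].tolist(),ce[i].round(1),q if nm in("red","blue") else "")
E
```

```text
top red [264, 175, 47, 40, 1610] [287.9 194.9] [[265, 175], [265, 212], [309, 214], [309, 176]]
top red [277, 189, 7, 6, 23] [279.7 191.4] [[278, 189], [281, 194], [282, 189]]
top orange [390, 172, 17, 17, 121] [399.  178.5] 
top orange [384, 212, 16, 15, 125] [392.2 218.3] 
top orange [425, 213, 12, 11, 89] [430.2 217.8] 
top orange [184, 228, 23, 22, 390] [194.9 238.8] 
top orange [391, 250, 17, 13, 125] [400.3 256. ] 
top blue [192, 186, 30, 29, 189] [206.  199.7] [[202, 186], [193, 193], [192, 204], [199, 212], [208, 214], [218, 207], [221, 197], [213, 187]]
top blue [407, 204, 30, 36, 617] [420.  222.9] [[429, 204], [407, 209], [413, 239], [436, 234], [434, 224], [420, 227], [417, 222], [418, 216], [431, 210]]
top yellow [271, 152, 39, 8, 264] [289.8 155.3] 
top black [195, 188, 12, 16, 38] [198.5 193.6] 
top black [207, 198, 16, 18, 32] [217.2 208.4] 
top black [404, 214, 5, 11, 17] [405.9 218.9] 
top black [284, 227, 7, 8, 42] [286.8 230.4] 
side red [389, 121, 8, 8, 18] [392.4 124.3] [[395, 121], [394, 125], [391, 121], [389, 128]]
side red [415, 124, 8, 11, 19] [418.7 129.5]
[... 1369 characters left out ...]
 181] [352.5 179.3] 
side black [256, 149, 23, 10, 116] [266.5 153.1] 
side black [252, 159, 32, 13, 150] [268.9 165.9] 
side black [269, 192, 10, 22, 176] [273.7 202. ] 
side black [322, 197, 11, 11, 89] [327.  201.8] 
side black [402, 239, 6, 5, 26] [404.5 240.7] 
side black [346, 253, 9, 6, 35] [350.3 255.1] 
side black [349, 262, 9, 9, 55] [353.2 265.8] 
side black [393, 268, 12, 16, 102] [398.2 276.5] 
side black [304, 281, 9, 7, 41] [308.4 283.9] 
side black [342, 282, 14, 17, 123] [348.1 290.8] 
side black [380, 287, 10, 8, 42] [384.3 290.8] 
side black [309, 290, 8, 10, 52] [312.5 294.7] 
side black [375, 295, 7, 11, 51] [377.9 300.2] 
side black [303, 313, 14, 15, 110] [310.6 319.9]
```

View pics/crop1.png

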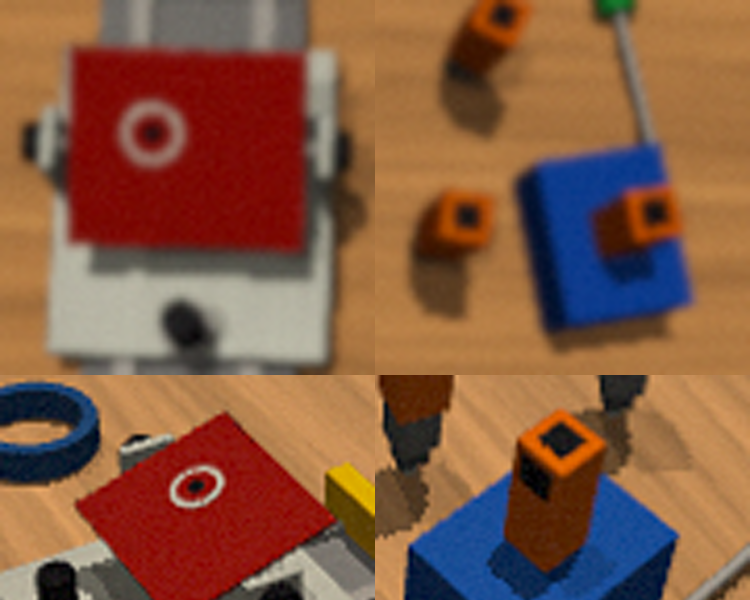

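The crops confirm the choice: the gauge in the stand has its top cap at about (430.6,217.2) in top and (385.2,290.9) in side. The post top is at (286.2,228.6) and (273.3,194.6), and the dot at (280.0,191.2) and (306.6,172.6).

```bash
python3 - <<'E'
from h import *
np.set_printoptions(precision=4,suppress=True)
for n,a,b in(("gauge top",(430.6,217.2),(385.2,290.9)),("post",(286.2,228.6),(273.3,194.6)),("mark",(280,191.2),(306.6,172.6))): print(n,*tri(a,b))
print("gauge@.13",onz("top",(430.6,217.2),.13),onz("side",(385.2,290.9),.13),"post@.086",onz("top",(286.2,228.6),.086),onz("side",(273.3,194.6),.086))
print("mark@.1",onz("top",(280,191.2),.1),onz("side",(306.6,172.6),.1))
def quad(n,lo,hi,area,box):
    im=cv2.imread(f"pics/{n}0.png"); m=cv2.inRange(cv2.cvtColor(im,cv2.COLOR_BGR2HSV),lo,hi)
    x0,y0,x1,y1=box; w=np.zeros_like(m); w[y0:y1,x0:x1]=m[y0:y1,x0:x1]
    c=max(cv2.findContours(w,0,1)[0],key=cv2.contourArea)
    pts=cv2.approxPolyDP(cv2.convexHull(c),4,True)[:,0]; P=c[:,0].astype(float); L=[]
    for i in range(len(pts)):
        a,b=pts[i].astype(float),pts[(i+1)%len(pts)].astype(float); l=np.linalg.norm(b-a); d=(b-a)/l
        t=(P-a)@d; e=np.abs((P-a)@[-d[1],d[0]]); q=P[(t>.12*l)&(t<.88*l)&(e<1.6)]
        f=cv2.fitLine(q.astype(np.float32),2,0,.01,.01).ravel().astype(float)
        nn=np.array([-f[1],f[0]]); ce=pts.mean(0); nn*=np.sign(nn@(f[2:]-ce)); L.append((nn,nn@f[2:]+.5))
    return np.array([np.linalg.solve([L[i-1][0],L[i][0]],[L[i-1][1],L[i][1]]) for i in range(len(L))])
T=quad("top",(0,180,60),(6,255,255),0,(255,165,320,220)); S=quad("side",(0,180,60),(6,255,255),0,(270,150,345,212))
print(T,S)
# order by matching: top TL(far-left) = side top; rotate
key=lambda Q,f:Q[np.argmin([f(q) for q in Q])]
FL=tri(key(T,lambda q:q[0]+q[1]),key(S,lambda q:q[1])); FR=tri(key(T,lambda q:-q[0]+q[1]),key(S,lambda q:-q[0]))
NL=tri(key(T,lambda q:q[0]-q[1]),key(S,lambda q:q[0])); NR=tri(key(T,lambda q:-q[0]-q[1]),key(S,lambda q:-q[1]))
for r in(FL,FR,NL,NR): print(*r)
FL,FR,NL,NR=[r[0] for r in(FL,FR,NL,NR)]
ex=(FL+FR-NL-NR)/2; ey=(FL+NL-FR-NR)/2; z=np.cross(ex,ey); z/=np.linalg.norm(z)
print("sizes",np.linalg.norm(ex),np.linalg.norm(ey),"n",z,"tilt",np.degrees(np.arccos(z[2])),"yaw x",np.degrees(np.arctan2(ex[1],ex[0])),"yaw y",np.degrees(np.arctan2(-ey[0],ey[1])))
c=(FL+FR+NL+NR)/4; print("mark pred",c+.008*ex/np.linalg.norm(ex)+.018*ey/np.linalg.norm(ey))
# yaws of stand (top plane z=.06) and rail
print("stand",[onz("top",p,.06) for p in((429,204),(436.5,235))])
im=cv2.imread("pics/top0.png");m=cv2.inRange(cv2.cvtColor(im,cv2.COLOR_BGR2HSV),(22,150,100),(32,255,255))
ys,xs=np.nonzero(m); f=cv2.fitLine(np.c_[xs,ys].astype(np.float32),2,0,.01,.01).ravel(); a=onz("top",f[2:]-15*f[:2],.04);b=onz("top",f[2:]+15*f[:2],.04);d=a-b;d*=np.sign(d[1]); print("stopyaw",np.degrees(np.arctan2(-d[0],d[1])),(a+b)/2)
E
```

```text
gauge top [ 0.5372 -0.2374  0.1296] 0.003766248260718608
post [0.5056 0.1298 0.0836] 0.002951610054784004
mark [0.6014 0.1489 0.0975] 0.0016985208469728914
gauge@.13 [ 0.5353 -0.2364  0.13  ] [ 0.5389 -0.2381  0.13  ] post@.086 [0.5039 0.13   0.086 ] [0.506  0.1267 0.086 ]
mark@.1 [0.6001 0.1489 0.1   ] [0.6008 0.1457 0.1   ]
[[264.6554 174.697 ]
 [309.4008 175.8798]
 [310.9395 214.8593]
 [263.1993 212.8143]] [[313.1396 153.7442]
 [340.4708 180.7382]
 [301.178  207.0309]
 [277.2637 176.9876]]
[0.6411 0.1891 0.1137] 0.0021328713833058126
[0.6439 0.0719 0.1079] 0.0056222550083529724
[0.5459 0.1932 0.0768] 0.0007914183064901641
[0.5434 0.0664 0.0784] 0.0012270220025921836
sizes 0.10333285552665271 0.12197010750693528 n [-0.3211 -0.0162  0.9469] tilt 18.755545696582118 yaw x 0.3986495192755183 yaw y 0.06495755695540052
mark pred [0.6011 0.1482 0.0971]
stand [array([ 0.5831, -0.2558,  0.06  ]), array([ 0.4982, -0.2734,  0.06  ])]
stopyaw 0.4650506555432446 [0.719  0.1232 0.04  ]
```

Plan for the move rows: spin −17.3° so that tool x = −world x, tool y = +world y, tool z down. Then translate dx +0.344, dy −0.396 to stand above the post at (0.505, 0.1295). The interface can't tilt the tool, so later I'll pivot the gauge in the grip, using the stand hole.

servo_tool:
  plan:
    - {"linear":[0,0,0],"spin":-0.865}
    - {"linear":[0,0,0],"spin":-0.865}
    - {"linear":[-0.86,-0.99,0],"spin":0}
    - {"linear":[-0.86,-0.99,0],"spin":0}
    - {"linear":[-0.86,-0.99,0],"spin":0}
    - {"linear":[-0.86,-0.99,0],"spin":0}
    - {"linear":[-0.86,-0.99,0],"spin":0}
    - {"linear":[-0.86,-0.99,0],"spin":0}
    - {"linear":[-0.86,-0.99,0],"spin":0}
    - {"linear":[-0.86,-0.99,0],"spin":0}
  claw: 1

```text
time_s: 1.35
position: [0.2999, 0.3671, 0.2433]
orientation: [0.007, -3.141, 0.001]
force: [1.4, 0.3, 0.3]
finger_gap: 0.0926
finger_force: 0.0
```

servo_tool:
  plan:
    - {"linear":[-0.86,-0.99,0],"spin":0}
    - {"linear":[-0.86,-0.99,0],"spin":0}
    - {"linear":[-0.86,-0.99,0],"spin":0}
    - {"linear":[-0.86,-0.99,0],"spin":0}
    - {"linear":[-0.86,-0.99,0],"spin":0}
    - {"linear":[-0.86,-0.99,0],"spin":0}
    - {"linear":[-0.86,-0.99,0],"spin":0}
    - {"linear":[-0.86,-0.99,0],"spin":0}
    - {"linear":[-0.86,-0.99,0],"spin":0}
    - {"linear":[-0.86,-0.99,0],"spin":0}

```text
time_s: 2.6
position: [0.4727, 0.17, 0.2433]
orientation: [0.006, -3.141, 0.0]
force: [-0.3, -0.5, 0.4]
finger_gap: 0.0929
finger_force: 0.0
```

servo_tool:
  plan:
    - {"linear":[-0.8,-1,0],"spin":0}
    - {"linear":[-0.8,-1,0],"spin":0}
    - {"linear":[0,0,1],"spin":0}
    - {"linear":[0,0,1],"spin":0}
    - {"linear":[0,0,1],"spin":0}
    - {"linear":[0,0,1],"spin":0}
    - {"linear":[0,0,1],"spin":0}
    - {"linear":[0,0,1],"spin":0}
    - {"linear":[0,0,1],"spin":0}
    - {"linear":[0,0,1],"spin":0}

```text
time_s: 3.85
position: [0.5043, 0.1308, 0.0827]
orientation: [0.006, -3.141, -0.0]
force: [0.3, 0.1, 0.1]
finger_gap: 0.0929
finger_force: 0.0
```

servo_tool:
  plan:
    - {"linear":[0,0,0.55],"spin":0}
    - {"linear":[0,0,0],"spin":0}
    - {"linear":[0,0,0],"spin":0}
    - {"linear":[0,0,0],"spin":0}
    - {"linear":[0,0,0],"spin":0}
    - {"linear":[0,0,0],"spin":0}
  claw: -1
  squeeze: 25

```text
time_s: 4.6
position: [0.5048, 0.1308, 0.073]
orientation: [-0.007, 3.141, 0.0]
force: [-1.0, -0.0, -0.0]
finger_gap: 0.0378
finger_force: 0.0
```

servo_tool:
  plan:
    - {"linear":[0,0,0],"spin":0}
    - {"linear":[0,0,0],"spin":0}
    - {"linear":[0,0,0],"spin":0}
    - {"linear":[0,0,0],"spin":0}

```text
time_s: 5.1
position: [0.5046, 0.1309, 0.0727]
orientation: [-0.007, 3.142, 0.0]
force: [-0.9, 0.9, 1.0]
finger_gap: 0.0215
finger_force: 25.0
```

servo_tool:
  plan:
    - {"linear":[-0.4,0,0],"spin":0}
    - {"linear":[-0.4,0,0],"spin":0}
    - {"linear":[-0.4,0,0],"spin":0}

```text
time_s: 5.48
position: [0.5274, 0.1308, 0.0727]
orientation: [0.007, -3.139, 0.001]
force: [-5.2, -0.3, 5.3]
finger_gap: 0.0215
finger_force: 25.0
```

servo_tool:
  plan:
    - {"linear":[-0.2,0,0],"spin":0}
    - {"linear":[-0.2,0,0],"spin":0}
    - {"linear":[-0.2,0,0],"spin":0}

```text
time_s: 5.85
position: [0.5398, 0.1307, 0.0727]
orientation: [0.007, -3.14, 0.001]
force: [-3.9, -0.0, 4.8]
finger_gap: 0.0216
finger_force: 25.0
```

servo_tool:
  plan:
    - {"linear":[-0.15,0,0],"spin":0}
    - {"linear":[-0.15,0,0],"spin":0}
    - {"linear":[-0.15,0,0],"spin":0}

```text
time_s: 6.22
position: [0.5467, 0.1307, 0.0726]
orientation: [0.007, -3.135, 0.001]
force: [-14.3, -2.5, 13.3]
finger_gap: 0.0216
finger_force: 25.0
```

servo_tool:
  plan:
    - {"linear":[-0.1,0,0],"spin":0}
    - {"linear":[-0.05,0,0],"spin":0}
    - {"linear":[0,0,0],"spin":0}

```text
time_s: 6.6
position: [0.5476, 0.1307, 0.0724]
orientation: [0.007, -3.131, 0.002]
force: [-16.6, -1.9, 14.4]
finger_gap: 0.0212
finger_force: 25.0
```

servo_tool:
  plan:
    - {"linear":[0,0,0],"spin":0}
    - {"linear":[-0.1,0,0],"spin":0}
    - {"linear":[-0.1,0,0],"spin":0}
    - {"linear":[0,0,0],"spin":0}
  squeeze: 45

```text
time_s: 7.1
position: [0.549, 0.1308, 0.072]
orientation: [0.008, -3.126, 0.002]
force: [-22.7, -2.8, 19.0]
finger_gap: 0.0215
finger_force: 45.0
```

servo_tool:
  plan:
    - {"linear":[0,0,0],"spin":0}
    - {"linear":[0,0,0],"spin":0}
    - {"linear":[0,0,0],"spin":0}
    - {"linear":[0,0,0],"spin":0}
    - {"linear":[0,0,-0.5],"spin":0}
    - {"linear":[0,0,-1],"spin":0}
    - {"linear":[0,0,-1],"spin":0}
    - {"linear":[0,0,-1],"spin":0}
    - {"linear":[0,0,-1],"spin":0}
    - {"linear":[0,0,-1],"spin":0}
  claw: 0.5

```text
time_s: 8.35
position: [0.5567, 0.131, 0.1841]
orientation: [-0.006, 3.141, 0.0]
force: [-0.8, 0.9, 0.5]
finger_gap: 0.07
finger_force: 0.0
```

servo_tool:
  plan:
    - {"linear":[0,0,-1],"spin":0}
    - {"linear":[0,-1,0],"spin":0}
    - {"linear":[0,-1,0],"spin":0}
    - {"linear":[0,-1,0],"spin":0}
    - {"linear":[0,-1,0],"spin":0}
    - {"linear":[0,-1,0],"spin":0}
    - {"linear":[0,-1,0],"spin":0}
    - {"linear":[0,-1,0],"spin":0}
    - {"linear":[0,-1,0],"spin":0}

```text
time_s: 9.48
position: [0.5573, -0.0303, 0.2027]
orientation: [-0.006, 3.141, -0.0]
force: [-0.0, -0.2, -0.1]
finger_gap: 0.0698
finger_force: 0.0
```

```bash
python3 - <<'E'
from h import *
np.set_printoptions(precision=4,suppress=True)
t=snap("top","top1"); s=snap("side","side1")
K=lambda im,x,y,w,h,k:cv2.resize(im[y:y+h,x:x+w],None,fx=k,fy=k,interpolation=cv2.INTER_CUBIC)
a=np.hstack([K(t,395,190,50,60,8),K(s,350,275,50,60,8)]); b=np.hstack([K(t,240,130,100,50,4),K(s,270,130,100,50,4)])
cv2.imwrite("pics/crop2.png",cv2.cvtColor(np.vstack([a[:400],b]),cv2.COLOR_RGB2BGR))
print(monitor.get_state()["position"])
# stand top corners: blue quads by plane z=.06
for n,im,box in(("top",t,(400,195,445,245)),):
    m=cv2.inRange(cv2.cvtColor(im,cv2.COLOR_RGB2HSV),(105,150,130),(125,255,255)); w=np.zeros_like(m);x0,y0,x1,y1=box;w[y0:y1,x0:x1]=m[y0:y1,x0:x1]
    q=cv2.approxPolyDP(cv2.convexHull(max(cv2.findContours(w,0,1)[0],key=cv2.contourArea)),2.5,True)[:,0]
    for p in q: print(n,p,onz(n,p.astype(float),.06))
E
```

```text
[ 0.5574 -0.0312  0.2026]
top [434 224] [ 0.5281 -0.2676  0.06  ]
top [435 235] [ 0.4982 -0.2693  0.06  ]
top [416 237] [ 0.4918 -0.217   0.06  ]
top [418 227] [ 0.519  -0.2232  0.06  ]
```

View pics/crop2.png

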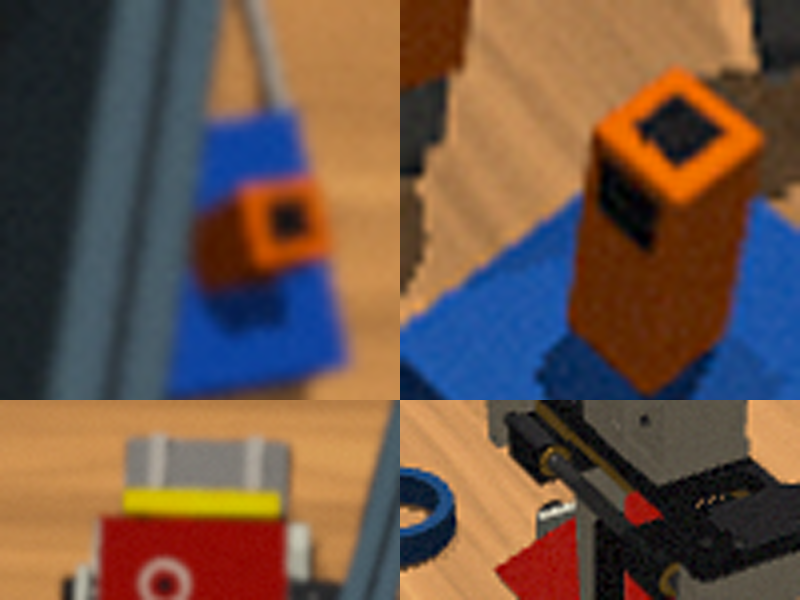

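```bash
python3 - <<'E'
from h import *
np.set_printoptions(precision=4,suppress=True)
T=[(395+x/8-.44,190+y/8-.44) for x,y in((237,187),(318,175),(332,258),(255,270))]
S=[(350+(x-400)/8-.44,275+y/8-.44) for x,y in((595,130),(680,68),(765,140),(682,205))]
for n,Q in(("top",T),("side",S)):
    P=np.array([onz(n,q,.13) for q in Q]); print(n,P.mean(0),[np.linalg.norm(P[i]-P[i-1]).round(4) for i in range(4)])
    for i in range(4): d=P[i]-P[i-1]; print((np.degrees(np.arctan2(d[1],d[0]))+45)%90-45)
print(*tri(np.mean(T,0),np.mean(S,0)))
print("base corner",onz("side",(350+245/8-.44,275+395/8-.44),.06), onz("side",S[3],.13))
a,b=[onz("top",(395+x/8-.44,190+y/8-.44),.06) for x,y in((298,108),(348,360))]; d=a-b; print("stand R edge",a,b,np.degrees(np.arctan2(d[1],d[0])),(a+b)/2)
print(monitor.get_state()["joint_pos"])
E
```

```text
top [ 0.5349 -0.2355  0.13  ] [np.float64(0.0268), np.float64(0.0267), np.float64(0.0267), np.float64(0.0253)]
10.474549116708545
9.54271756786224
7.461037333844189
9.809768094167879
side [ 0.5374 -0.2385  0.13  ] [np.float64(0.0243), np.float64(0.0247), np.float64(0.0239), np.float64(0.0245)]
10.031326446113667
9.703377008651408
9.44160657102482
10.4914247885458
[ 0.5368 -0.237   0.1278] 0.0033607267676340384
base corner [ 0.5282 -0.2507  0.06  ] [ 0.5274 -0.2526  0.13  ]
stand R edge [ 0.5859 -0.2638  0.06  ] [ 0.4995 -0.2778  0.06  ] 9.192427582266124 [ 0.5427 -0.2708  0.06  ]
[-0.2553  0.3038  1.5768 -0.0006  1.2608 -1.8279]
```

servo_tool:
  plan:
    - {"linear":[0.1,-1,0],"spin":0}
    - {"linear":[0.1,-1,0],"spin":0}
    - {"linear":[0.1,-1,0],"spin":0}
    - {"linear":[0.1,-1,0],"spin":0}
    - {"linear":[0.1,-1,0],"spin":0}
    - {"linear":[0.1,-1,0],"spin":0}
    - {"linear":[0.1,-1,0],"spin":0}
    - {"linear":[0.1,-1,0],"spin":0}
    - {"linear":[0.1,-1,0],"spin":0}
    - {"linear":[0.1,-1,0],"spin":0}

```text
time_s: 10.82
position: [0.538, -0.2304, 0.2027]
orientation: [-0.007, 3.142, -0.0]
force: [-1.6, -0.9, -0.9]
finger_gap: 0.0698
finger_force: 0.0
```

servo_tool:
  plan:
    - {"linear":[0.05,-0.25,0],"spin":0}
    - {"linear":[0,0,0],"spin":-0.95}
    - {"linear":[0,0,0],"spin":0}
    - {"linear":[0,0,0],"spin":0}

```text
time_s: 11.32
position: [0.5371, -0.2337, 0.2027]
orientation: [-0.263, 3.131, 0.0]
force: [0.3, 0.7, 0.6]
finger_gap: 0.0695
finger_force: 0.0
```

servo_tool:
  plan:
    - {"linear":[0.07,-0.1,0.5],"spin":0}
    - {"linear":[0,0,1],"spin":0}
    - {"linear":[0,0,1],"spin":0}
    - {"linear":[0,0,1],"spin":0}
    - {"linear":[0,0,1],"spin":0}
    - {"linear":[0,0,0.23],"spin":0}
    - {"linear":[0,0,0],"spin":0}

```text
time_s: 12.2
position: [0.536, -0.2362, 0.1078]
orientation: [0.266, -3.13, -0.001]
force: [0.8, 0.5, -0.4]
finger_gap: 0.0698
finger_force: 0.0
```

```bash
python3 - <<'E'
from h import *
t=snap("top","top2"); s=snap("side","side2")
K=lambda im,x,y,w,h,k:cv2.resize(im[y:y+h,x:x+w],None,fx=k,fy=k,interpolation=cv2.INTER_CUBIC)
a=np.hstack([K(t,250,140,80,60,5),K(s,290,130,80,60,5)]); b=np.hstack([K(t,390,180,80,60,5),K(s,340,260,80,60,5)])
cv2.imwrite("pics/crop3.png",cv2.cvtColor(np.vstack([a,b]),cv2.COLOR_RGB2BGR))
E
```

```text
(no output)
```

View pics/crop3.png

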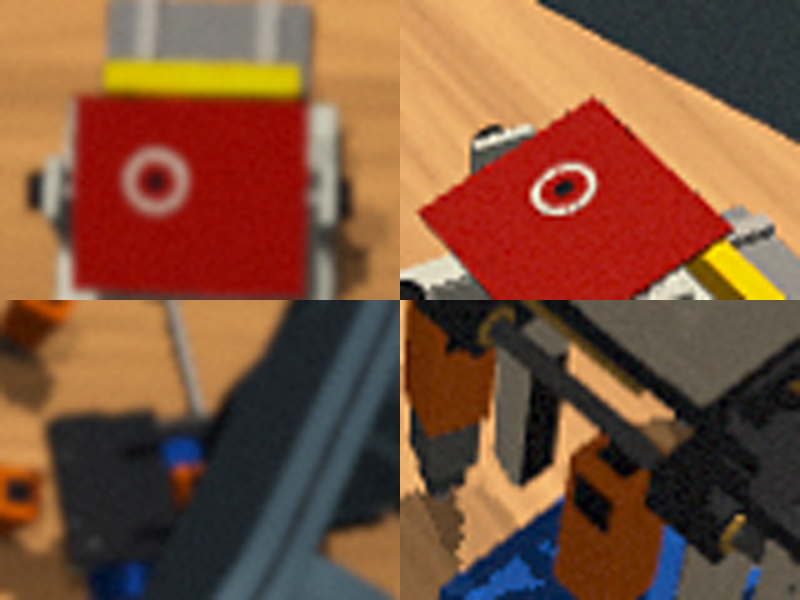

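Both fingers straddle the gauge in the stand. The panel is in clear view, with the dot at (280.8,175.8) in top and (322.2,167.2) in side. Next I close gently and lift 34 mm, so the nose stays in the hole for the pivot.

servo_tool:
  plan:
    - {"linear":[0,0,0],"spin":0}
    - {"linear":[0,0,0],"spin":0}
    - {"linear":[0,0,0],"spin":0}
    - {"linear":[0,0,0],"spin":0}
    - {"linear":[0,0,0],"spin":0}
  claw: -1
  squeeze: 10

```text
time_s: 12.92
position: [0.5361, -0.2363, 0.1081]
orientation: [-0.267, 3.13, -0.0]
force: [0.4, 0.4, 0.5]
finger_gap: 0.0263
finger_force: 10.0
```

servo_tool:
  plan:
    - {"linear":[0,0,0],"spin":0}
    - {"linear":[0,0,0],"spin":0}

```text
time_s: 13.18
position: [0.5361, -0.2363, 0.1081]
orientation: [-0.267, 3.13, -0.0]
force: [0.3, -0.1, 0.2]
finger_gap: 0.026
finger_force: 10.0
```

```bash
cat >> h.py <<'E'
def quad(im,lo,hi,box):
    m=cv2.inRange(cv2.cvtColor(im,cv2.COLOR_RGB2HSV),lo,hi)
    x0,y0,x1,y1=box; w=np.zeros_like(m); w[y0:y1,x0:x1]=m[y0:y1,x0:x1]
    c=max(cv2.findContours(w,0,1)[0],key=cv2.contourArea)
    pts=cv2.approxPolyDP(cv2.convexHull(c),4,True)[:,0]; P=c[:,0].astype(float); L=[]
    for i in range(len(pts)):
        a,b=pts[i].astype(float),pts[(i+1)%len(pts)].astype(float); l=np.linalg.norm(b-a); d=(b-a)/l
        t=(P-a)@d; e=np.abs((P-a)@[-d[1],d[0]]); q=P[(t>.12*l)&(t<.88*l)&(e<1.6)]
        f=cv2.fitLine(q.astype(np.float32),2,0,.01,.01).ravel().astype(float)
        nn=np.array([-f[1],f[0]]); nn*=np.sign(nn@(f[2:]-pts.mean(0))); L.append((nn,nn@f[2:]+.5))
    return np.array([np.linalg.solve([L[i-1][0],L[i][0]],[L[i-1][1],L[i][1]]) for i in range(len(L))])
E
python3 - <<'E'
from h import *
np.set_printoptions(precision=4,suppress=True)
rd=lambda f:cv2.cvtColor(cv2.imread(f"pics/{f}.png"),cv2.COLOR_BGR2RGB)
key=lambda Q,f:Q[np.argmin([f(q) for q in Q])]
for it,mk in((("top0","side0"),((280,191.2),(306.6,172.6))),(("top2","side2"),((280.8,175.8),(322.2,167.2)))):
    t,s=map(rd,it); lo,hi=(0,180,60),(6,255,255)
    T=quad(t,lo,hi,(255,150,320,220)); S=quad(s,lo,hi,(270,140,375,212)); print(len(T),len(S))
    kt=[key(T,f) for f in(lambda q:q[0]+q[1],lambda q:-q[0]+q[1],lambda q:q[0]-q[1],lambda q:-q[0]-q[1])]
    ks=[key(S,f) for f in(lambda q:q[1],lambda q:-q[0],lambda q:q[0],lambda q:-q[1])]
    P=np.array([tri(a,b)[0] for a,b in zip(kt,ks)]); FL,FR,NL,NR=P
    ex=(FL+FR-NL-NR)/2; ey=(FL+NL-FR-NR)/2; z=np.cross(ex,ey); z/=np.linalg.norm(z)
    print("sizes",np.linalg.norm(ex),np.linalg.norm(ey),"n",z,"tilt",np.degrees(np.arctan2(-z[0],z[2])),"mark",*tri(*mk),"c",P.mean(0))
    # PnP single view check of tilt
    obj=np.array([[.0525,.0625,0],[.0525,-.0625,0],[-.0525,.0625,0],[-.0525,-.0625,0]])
    for n,k in(("top",kt),("side",ks)):
        K,D,M=cal(n); ok,rv,tv,er=cv2.solvePnPGeneric(obj,np.array(k),K,D,flags=cv2.SOLVEPNP_IPPE)
        for r_,t_ in zip(rv,tv):
            F=M[:3,:3]@np.diag([1,-1,-1.]); Z=F@cv2.Rodrigues(r_)[0]; print(n,"pnp n",Z[:,2],np.degrees(np.arctan2(-Z[0,2],Z[2,2])),F@t_.ravel()+M[:3,3])
        print(er.ravel())
E
```

```text
4 4
sizes 0.10333285552665271 0.12197010750693528 n [-0.3211 -0.0162  0.9469] tilt 18.73348809375361 mark [0.6014 0.1489 0.0975] 0.0016985208469728914 c [0.5936 0.1301 0.0942]
top pnp n [-0.0075 -0.2383  0.9712] 0.44103061024665197 [0.5964 0.1308 0.0796]
top pnp n [-0.4001  0.09    0.912 ] 23.688841808795758 [0.5952 0.1321 0.0801]
[0.51  0.717]
side pnp n [-0.3285 -0.0003  0.9445] 19.180334674401 [0.5964 0.1331 0.0916]
side pnp n [-0.1812 -0.9768 -0.1138] 122.13245466655995 [0.5944 0.1252 0.0932]
[0.1335 1.6034]
4 4
sizes 0.10319448724868169 0.12194537363958594 n [-0.3535 -0.0217  0.9352] tilt 20.70645630301303 mark [0.6431 0.1484 0.0985] 0.0018561750353887992 c [0.6357 0.1302 0.0936]
top pnp n [-0.2233 -0.0127  0.9747] 12.902554430506738 [0.6418 0.1328 0.067 ]
top pnp n [-0.278  -0.1366  0.9508] 16.300153702787274 [0.6416 0.1323 0.067 ]
[0.4151 0.4468]
side pnp n [-0.3306 -0.0062  0.9437] 19.305904542708298 [0.6393 0.1339 0.0905]
side pnp n [-0.2365 -0.9644 -0.1186] 116.63643458665129 [0.6368 0.1258 0.0923]
[0.2234 1.5865]
```

servo_tool:
  plan:
    - {"linear":[0,0,-0.4],"spin":0}
    - {"linear":[0,0,-0.5],"spin":0}
    - {"linear":[0,0,-0.5],"spin":0}
    - {"linear":[0,0,-0.3],"spin":0}
    - {"linear":[0,0,0],"spin":0}

```text
time_s: 13.8
position: [0.5364, -0.2365, 0.1429]
orientation: [-0.267, 3.129, -0.001]
force: [-0.2, -0.2, -1.8]
finger_gap: 0.026
finger_force: 10.0
```

servo_tool:
  plan:
    - {"linear":[0.25,0,0],"spin":0}
    - {"linear":[0.25,0,0],"spin":0}
    - {"linear":[0.25,0,0],"spin":0}
  squeeze: 6

```text
time_s: 14.18
position: [0.521, -0.2387, 0.1419]
orientation: [-0.266, 3.13, 0.0]
force: [1.2, -0.2, -1.2]
finger_gap: 0.026
finger_force: 6.0
```

servo_tool:
  plan:
    - {"linear":[0.25,0,0],"spin":0}
    - {"linear":[0.25,0,0],"spin":0}
    - {"linear":[0.27,0,0],"spin":0}
    - {"linear":[0,0,0],"spin":0}

```text
time_s: 14.68
position: [0.5055, -0.2415, 0.142]
orientation: [0.266, -3.13, -0.0]
force: [-0.9, 0.5, -1.7]
finger_gap: 0.0258
finger_force: 6.0
```

```bash
python3 - <<'E'
from h import *
s=snap("side","side3")
cv2.imwrite("pics/crop4.png",cv2.cvtColor(cv2.resize(s[225:325,335:435],None,fx=6,fy=6,interpolation=cv2.INTER_CUBIC),cv2.COLOR_RGB2BGR))
E
```

```text
(no output)
```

View pics/crop4.png

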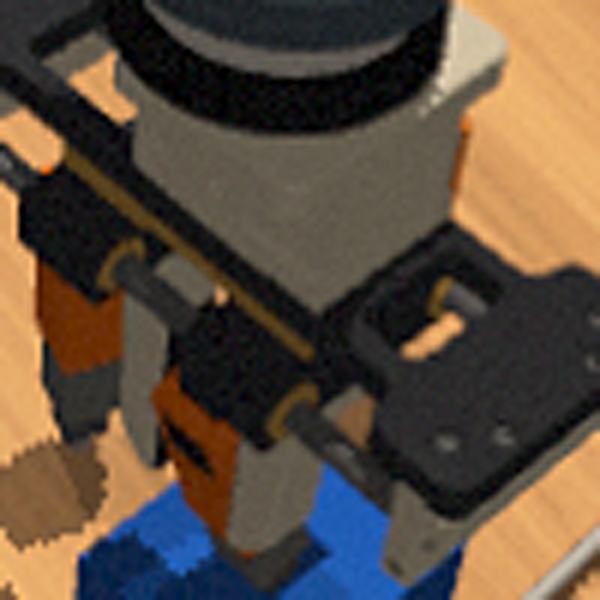

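servo_tool:
  plan:
    - {"linear":[0,0,0],"spin":0}
    - {"linear":[0,0,-0.5],"spin":0}
    - {"linear":[0,0,-1],"spin":0}
    - {"linear":[0,0,-1],"spin":0}
    - {"linear":[0,0,-1],"spin":0}
    - {"linear":[0,0,0],"spin":0.95}
    - {"linear":[0,0,0],"spin":0}
    - {"linear":[0,0,0],"spin":0}
  squeeze: 25

```text
time_s: 15.72
position: [0.506, -0.2413, 0.2121]
orientation: [0.011, -3.141, -0.0]
force: [-0.9, 0.3, -1.7]
finger_gap: 0.0258
finger_force: 25.0
```

```bash
python3 - <<'E'
from h import *
s=snap("side","side4"); t=snap("top","top4"); p=monitor.get_state()["position"]; print(p)
print(proj("side",p),proj("side",p+[.03,0,-.1]),proj("top",p+[.03,0,-.1]))
cv2.imwrite("pics/crop5.png",cv2.cvtColor(np.hstack([cv2.resize(s[200:300,320:400],(480,600),interpolation=cv2.INTER_CUBIC),cv2.resize(t[170:270,400:450],(300,600),interpolation=cv2.INTER_CUBIC)]),cv2.COLOR_RGB2BGR))
E
```

```text
[ 0.50598842 -0.24129272  0.21186944]
[[374.15397533 266.6747507 ]] [[383.78038786 299.80372788]] [[430.27704667 218.06038223]]
```

View pics/crop5.png

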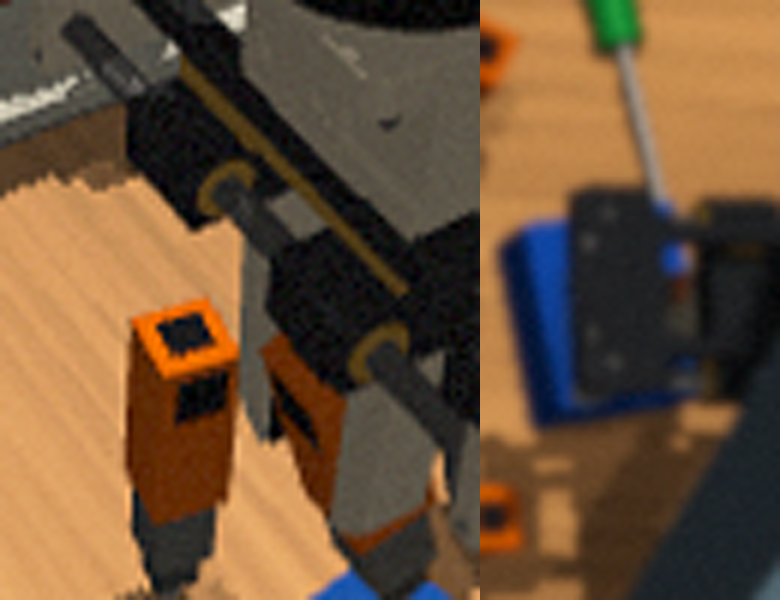

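The gauge is held tilted, with its left edge running from crop (262,348) to (337,535). I get its tilt from that edge by casting rays onto its y plane.

```bash
python3 - <<'E'
from h import *
np.set_printoptions(precision=4,suppress=True)
s=cv2.cvtColor(cv2.imread("pics/side4.png"),cv2.COLOR_BGR2HSV)
m=cv2.inRange(s,(4,150,50),(16,255,255))
pts=[]
for v in range(260,287):
    xs=[u for u in range(358,380) if m[v,u]]
    if xs: pts.append((min(xs)-.5,v))
P=np.array(pts); print(P.T)
def ony(uv,y):
    o,d=ray("side",uv); return o+d*(y-o[1])/d[1]
Q=np.array([ony(p,-.2283) for p in P]); k=np.polyfit(Q[:,2],Q[:,0],1); r=Q[:,0]-np.polyval(k,Q[:,2]); print("tilt",-np.degrees(np.arctan(k[0])),r.std(), "n pts",len(Q))
k=[ony((320+x/6-.42,200+y/6-.42),-.2283) for x,y in((262,348),(337,532))]; print(k,np.degrees(np.arctan2(-(k[0]-k[1])[0],(k[0]-k[1])[2])))
c=[ony((320+x/6-.42,200+y/6-.42),yy) for x,y,yy in((337,532,-.2283),(360,555,-.2543),(440,500,-.2543))]; print(c)
# expected corners for tilt th, offset along axis
p=np.array([.506,-.2413,.2119-.006])
for th in(15,19.4,24):
    a=np.radians(th); z=np.array([-np.sin(a),0,np.cos(a)]);x=np.array([np.cos(a),0,np.sin(a)]);y=np.array([0,1,0])
    print(th,proj("side",[p-.042*z+sx*.013*x+sy*.013*y for sx,sy in((-1,1),(-1,-1),(1,-1))]).round(1).tolist(), proj("side",[p-.099*z]).round(1))
print([(320+x/6-.42,200+y/6-.42) for x,y in((337,532),(360,555),(440,500))])
E
```

```text
[[357.5 357.5 357.5 357.5 357.5 357.5 357.5 357.5 357.5 357.5 357.5 357.5
  357.5 357.5 357.5 357.5 357.5 357.5 357.5 357.5 357.5 357.5 357.5 357.5
  372.5 372.5]
 [260.  261.  262.  263.  264.  265.  266.  267.  268.  269.  270.  271.
  272.  273.  274.  275.  276.  277.  278.  279.  280.  281.  282.  283.
  284.  285. ]]
tilt 17.261946911172426 0.005779147992879288 n pts 26
[array([ 0.4946, -0.2283,  0.2253]), array([ 0.5266, -0.2283,  0.134 ])] 19.331633942207986
[array([ 0.5266, -0.2283,  0.134 ]), array([ 0.5121, -0.2543,  0.1629]), array([ 0.5364, -0.2543,  0.1695])]
15 [[365.6, 282.8], [375.4, 294.5], [389.2, 285.1]] [[381.5 301.5]]
19.4 [[367.4, 281.9], [377.2, 293.6], [390.8, 283.6]] [[385.2 298.8]]
24 [[369.3, 280.9], [379.1, 292.6], [392.4, 281.9]] [[389.1 295.9]]
[(375.74666666666667, 288.24666666666667), (379.58, 292.08), (392.9133333333333, 282.9133333333333)]
```

```bash
python3 - <<'E'
from h import *
np.set_printoptions(precision=4,suppress=True)
im=cv2.imread("pics/side4.png"); m=cv2.inRange(cv2.cvtColor(im,cv2.COLOR_BGR2HSV),(4,170,60),(13,255,255)); m[:,:362]=0;m[:,400:]=0;m[:255]=0;m[300:]=0
for v in range(256,296):
    xs=np.nonzero(m[v])[0]; print(v,xs.tolist() if len(xs) else "",end=" ")
E
```

```text
256 [365, 366, 367] 257 [365, 366, 367] 258 [364, 365, 366, 367, 368] 259 [364, 365, 366, 367, 368, 369] 260 [364, 365, 366, 367, 368, 369, 370] 261 [364, 365, 366, 367, 368, 369, 370, 371] 262 [366, 367, 368, 369, 370, 371, 372] 263 [367, 368, 369, 370, 371, 372] 264 [365, 368, 369, 371, 372, 373, 374] 265 [368, 369, 370, 371, 372, 373, 374, 375] 266 [369, 370, 371, 372, 373, 374, 375, 376] 267 [370, 371, 372, 373, 374, 375, 376] 268 [371, 372, 373, 374, 375, 376] 269 [367, 372, 373, 374, 375, 376] 270 [367, 368, 372, 373, 374, 375, 376] 271 [368, 369, 372, 373, 374, 375, 376] 272 [368, 369, 373, 374, 375, 376] 273 [368, 369, 370, 374, 375, 376] 274 [368, 369, 370, 371, 373, 374, 375, 376] 275 [369, 370, 371, 372, 373, 374, 375, 376] 276 [369, 370, 371, 372, 373, 374, 375] 277 [370, 371, 372, 373, 374, 375] 278 [370, 371, 372, 373, 374, 375] 279 [370, 371, 372, 373, 374, 375] 280 [370, 371, 372, 374, 375, 392] 281 [371, 372, 373, 374, 391] 282 [371, 372, 373, 374, 391, 392] 283 [372, 373, 374, 391, 392] 284 [373, 374, 390, 391] 285 [374, 389] 286 [387, 388] 287 [385, 386, 387] 288 [383, 384, 385] 289 [377, 378, 380, 381, 382, 383, 384] 290 [378, 379, 380, 381, 382] 291 [379, 380, 381] 292  293  294  295
```

```bash
python3 - <<'E'
from h import *
np.set_printoptions(precision=4,suppress=True)
E=[(365-.5,256.5),(364-.5,259.5),(367-.5,269.5),(368-.5,272),(369-.5,275.5),(370-.5,278.5),(371-.5,281.5)][1:]
p=np.array([.506,-.2413,.2059])
def ony(uv,y):
    o,d=ray("side",uv); return o+d*(y-o[1])/d[1]
Q=np.array([ony(q,-.2283) for q in E]);k=np.polyfit(Q[:,2],Q[:,0],1);print("edge tilt",-np.degrees(np.arctan(k[0])),(Q[:,0]-np.polyval(k,Q[:,2])))
C=np.array([ony(a,y) for a,y in(((370.3,281.6),-.2283),((379.6,292),-.2543),((393,283),-.2543))])
print(C,np.degrees(np.arctan2(C[2,2]-C[1,2],C[2,0]-C[1,0])))
b=(C[0]+C[2])/2; print("bottom centre",b,(p-b),np.linalg.norm(p-b),"tilt from pivot",np.degrees(np.arctan2((b-p)[0],(p-b)[2])))
E
```

```text
edge tilt 16.645423539616456 [ 0.0001 -0.0002  0.0001 -0.0001  0.      0.0001]
[[ 0.5134 -0.2283  0.1592]
 [ 0.5121 -0.2543  0.1631]
 [ 0.5366 -0.2543  0.1692]] 14.039321163514437
bottom centre [ 0.525  -0.2413  0.1642] [-0.019   0.      0.0417] 0.04585124897348342 tilt from pivot 24.49948394854632
```

servo_tool:
  plan:
    - {"linear":[0,0,-1],"spin":0}
    - {"linear":[0,0,-1],"spin":0}
    - {"linear":[0,0,-1],"spin":0}
    - {"linear":[-0.25,1,0],"spin":0}
    - {"linear":[-0.25,1,0],"spin":0}
    - {"linear":[-0.25,1,0],"spin":0}
    - {"linear":[-0.25,1,0],"spin":0}
    - {"linear":[-0.25,1,0],"spin":0}
    - {"linear":[-0.25,1,0],"spin":0}
    - {"linear":[-0.25,1,0],"spin":0}

```text
time_s: 17.08
position: [0.5408, -0.0997, 0.272]
orientation: [0.007, -3.141, -0.0]
force: [0.2, -0.5, -1.7]
finger_gap: 0.0263
finger_force: 25.0
```

servo_tool:
  plan:
    - {"linear":[-0.25,1,0],"spin":0}
    - {"linear":[-0.25,1,0],"spin":0}
    - {"linear":[-0.25,1,0],"spin":0}
    - {"linear":[-0.25,1,0],"spin":0}
    - {"linear":[-0.25,1,0],"spin":0}
    - {"linear":[-0.25,1,0],"spin":0}
    - {"linear":[-0.25,1,0],"spin":0}
    - {"linear":[-0.25,1,0],"spin":0}
    - {"linear":[-0.25,1,0],"spin":0}
    - {"linear":[-0.25,1,0],"spin":0}

```text
time_s: 18.32
position: [0.59, 0.1003, 0.272]
orientation: [0.007, -3.142, 0.0]
force: [0.2, -0.2, -2.3]
finger_gap: 0.0257
finger_force: 25.0
```

servo_tool:
  plan:
    - {"linear":[-0.25,1,0],"spin":0}
    - {"linear":[-0.25,1,0],"spin":0}
    - {"linear":[0,0,0.5],"spin":0}
    - {"linear":[0,0,1],"spin":0}
    - {"linear":[0,0,0],"spin":0}
    - {"linear":[0,0,0],"spin":0}

```text
time_s: 19.08
position: [0.5996, 0.1385, 0.2423]
orientation: [-0.006, 3.141, -0.0]
force: [0.7, -0.5, -2.2]
finger_gap: 0.0261
finger_force: 25.0
```

```bash
python3 - <<'E'
from h import *
s=snap("side","side5"); t=snap("top","top5"); p=monitor.get_state()["position"]; print(p)
g=p-[0,0,.006]; a=np.radians(19.4); z=np.array([-np.sin(a),0,np.cos(a)])
q=proj("side",[g,g-.042*z,g-.099*z,g+.028*z]); print(q.round(1)); u,v=q[1].astype(int)
print(u-45,v-40)
cv2.imwrite("pics/crop6.png",cv2.cvtColor(cv2.resize(s[v-40:v+35,u-45:u+55],(800,600),interpolation=cv2.INTER_CUBIC),cv2.COLOR_RGB2BGR))
E
```

```text
[0.59998611 0.13863237 0.24289851]
[[306.5 121.7]
 [312.6 136.3]
 [320.1 154.6]
 [302.2 111.4]]
267 96
```

View pics/crop6.png

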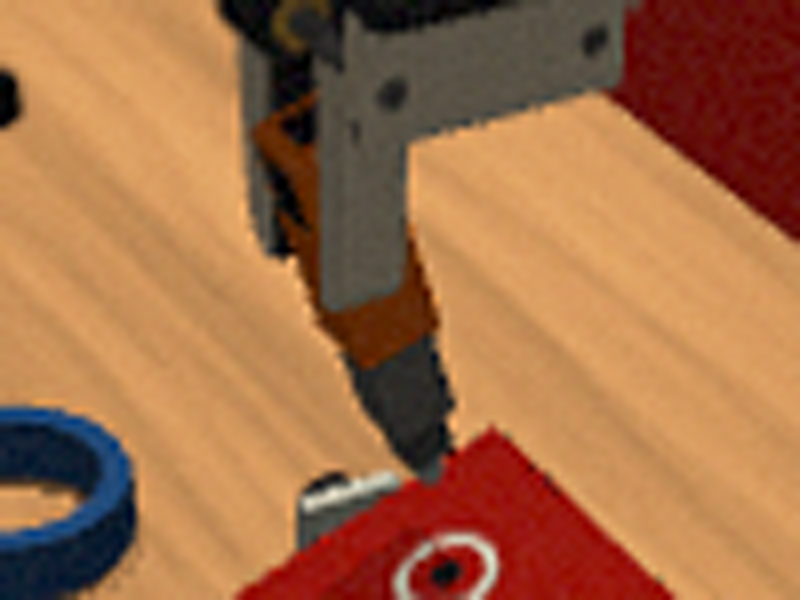

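The held gauge is above the panel with its tip at side (320.6,155.8), against (320.1,154.6) predicted for 19.4°. I measure the tilt from the edges and corners.

```bash
python3 - <<'E'
from h import *
np.set_printoptions(precision=4,suppress=True)
p=np.array([.6,.1386,.2369])
px=lambda x,y:(267+x/8-.44,96+y/8-.44)
def ony(c,y):
    o,d=ray("side",px(*c)); return o+d*(y-o[1])/d[1]
ang=lambda a,b:np.degrees(np.arctan2(-(a-b)[0],(a-b)[2]))
y0=.1386
tip=ony((432,482),y0); BL=ony((325,325),y0+.013); BF=ony((368,370),y0-.013); BR=ony((437,325),y0-.013); TL=ony((255,130),y0+.013); R1=ony((410,235),y0-.013)
ctr=(BL+BR)/2
print("tip",tip,"gripbottom",ctr,"dist",np.linalg.norm(tip-ctr),"tilt",ang(ctr,tip))
print("left edge",ang(TL,BL),np.linalg.norm(TL-BL),"right edge",ang(R1,BR),"bottom edge",np.degrees(np.arctan2((BR-BF)[2],(BR-BF)[0])),np.linalg.norm(BR-BF))
print("pivot-ctr",ang(p,ctr),np.linalg.norm(p-ctr),"pivot-tip",ang(p,tip),np.linalg.norm(p-tip))
im=cv2.imread("pics/side5.png"); m=cv2.inRange(cv2.cvtColor(im,cv2.COLOR_BGR2HSV),(3,150,50),(13,255,255)); m[:,:295]=0; m[:,326:]=0
for v in range(108,145):
    xs=np.nonzero(m[v])[0]; xs=xs[xs<325]
    if len(xs): print(v,xs[0],xs[-1],end="; ")
E
```

```text
tip [0.634  0.1386 0.1398] gripbottom [0.6178 0.1386 0.1964] dist 0.058842728143257736 tilt 15.939292628357979
left edge 16.596809486769036 0.06722730805436582 right edge 15.42072947558224 bottom edge 19.604358801546102 0.022699114027851637
pivot-ctr 23.762689511546785 0.04425982448027951 pivot-tip 19.296873514944505 0.10286717254977731
108 304 306; 109 303 304; 110 301 303; 111 299 301; 112 298 302; 113 299 303; 114 299 306; 115 300 306; 116 301 306; 117 302 306; 118 303 306; 119 304 306; 120 304 306; 121 305 306; 122 301 306; 123 302 306; 124 302 318; 125 303 318; 126 303 318; 127 304 318; 128 304 318; 129 304 319; 130 305 319; 131 305 320; 132 305 320; 133 306 320; 134 306 321; 135 307 321; 136 307 321; 137 307 320; 138 309 318; 139 310 317; 140 311 314; 141 312 313;
```

Several edge estimates agree on about 16.3°, against about 19.3° for the panel. There is plenty of time, so I go back to the stand along the same path and add about 3° of pivot.

servo_tool:
  plan:
    - {"linear":[0,0,-1],"spin":0}
    - {"linear":[0,0,-0.5],"spin":0}
    - {"linear":[0.24,-1,0],"spin":0}
    - {"linear":[0.24,-1,0],"spin":0}
    - {"linear":[0.24,-1,0],"spin":0}
    - {"linear":[0.24,-1,0],"spin":0}
    - {"linear":[0.24,-1,0],"spin":0}
    - {"linear":[0.24,-1,0],"spin":0}
    - {"linear":[0.24,-1,0],"spin":0}
    - {"linear":[0.24,-1,0],"spin":0}

```text
time_s: 20.42
position: [0.5615, -0.0225, 0.2721]
orientation: [-0.006, 3.141, -0.0]
force: [0.2, -0.3, -2.5]
finger_gap: 0.0259
finger_force: 25.0
```

servo_tool:
  plan:
    - {"linear":[0.24,-1,0],"spin":0}
    - {"linear":[0.24,-1,0],"spin":0}
    - {"linear":[0.24,-1,0],"spin":0}
    - {"linear":[0.24,-1,0],"spin":0}
    - {"linear":[0.24,-1,0],"spin":0}
    - {"linear":[0.24,-1,0],"spin":0}
    - {"linear":[0.24,-1,0],"spin":0}
    - {"linear":[0.24,-1,0],"spin":0}
    - {"linear":[0.24,-1,0],"spin":0}
    - {"linear":[0.24,-1,0],"spin":0}

```text
time_s: 21.68
position: [0.5143, -0.2227, 0.272]
orientation: [-0.007, 3.142, -0.0]
force: [-0.8, 1.2, -1.5]
finger_gap: 0.0256
finger_force: 25.0
```

servo_tool:
  plan:
    - {"linear":[0.24,-1,0],"spin":0}
    - {"linear":[0,0,0],"spin":0}
    - {"linear":[0,0,0],"spin":0}

```text
time_s: 22.05
position: [0.5099, -0.2412, 0.272]
orientation: [0.006, -3.142, -0.001]
force: [-0.6, 0.7, -1.8]
finger_gap: 0.026
finger_force: 25.0
```

servo_tool:
  plan:
    - {"linear":[0.1,0,0],"spin":0}
    - {"linear":[0,0,0],"spin":-0.95}
    - {"linear":[0,0,1],"spin":0}
    - {"linear":[0,0,1],"spin":0}
    - {"linear":[0,0,1],"spin":0}
    - {"linear":[0,0,1],"spin":0}
    - {"linear":[0,0,0.5],"spin":0}

```text
time_s: 22.92
position: [0.5076, -0.2404, 0.1811]
orientation: [0.268, -3.129, -0.002]
force: [0.8, 0.3, -2.7]
finger_gap: 0.0259
finger_force: 25.0
```

servo_tool:
  plan:
    - {"linear":[0,0,0.5],"spin":0}
    - {"linear":[0,0,0.5],"spin":0}
    - {"linear":[0,0,0.5],"spin":0}
    - {"linear":[0,0,0.5],"spin":0}
    - {"linear":[0,0,0],"spin":0}

```text
time_s: 23.55
position: [0.5074, -0.2411, 0.1411]
orientation: [0.266, -3.129, -0.002]
force: [0.4, 0.5, -1.2]
finger_gap: 0.0263
finger_force: 25.0
```

servo_tool:
  plan:
    - {"linear":[0,0,0],"spin":0}
    - {"linear":[0.12,0,0],"spin":0}
    - {"linear":[0.12,0,0],"spin":0}
    - {"linear":[0.12,0,0],"spin":0}
    - {"linear":[0,0,0],"spin":0}
  squeeze: 6

```text
time_s: 24.18
position: [0.5008, -0.2428, 0.1423]
orientation: [-0.266, 3.13, -0.001]
force: [0.2, 0.3, -1.4]
finger_gap: 0.026
finger_force: 6.0
```

servo_tool:
  plan:
    - {"linear":[0,0,0],"spin":0}
    - {"linear":[0,0,-0.5],"spin":0}
    - {"linear":[0,0,-1],"spin":0}
    - {"linear":[0,0,-1],"spin":0}
    - {"linear":[0,0,-1],"spin":0}
    - {"linear":[0,0,-1],"spin":0}
    - {"linear":[0,0,-1],"spin":0}
    - {"linear":[0,0,-1],"spin":0.95}
  squeeze: 25

```text
time_s: 25.18
position: [0.5005, -0.2425, 0.2732]
orientation: [0.001, -3.141, 0.0]
force: [0.1, 0.1, -1.7]
finger_gap: 0.0259
finger_force: 25.0
```

servo_tool:
  plan:
    - {"linear":[-0.26,1,0],"spin":0}
    - {"linear":[-0.26,1,0],"spin":0}
    - {"linear":[-0.26,1,0],"spin":0}
    - {"linear":[-0.26,1,0],"spin":0}
    - {"linear":[-0.26,1,0],"spin":0}
    - {"linear":[-0.26,1,0],"spin":0}
    - {"linear":[-0.26,1,0],"spin":0}
    - {"linear":[-0.26,1,0],"spin":0}
    - {"linear":[-0.26,1,0],"spin":0}
    - {"linear":[-0.26,1,0],"spin":0}

```text
time_s: 26.42
position: [0.552, -0.0405, 0.2717]
orientation: [0.009, -3.141, -0.0]
force: [0.6, -1.3, -2.1]
finger_gap: 0.0256
finger_force: 25.0
```

servo_tool:
  plan:
    - {"linear":[-0.26,1,0],"spin":0}
    - {"linear":[-0.26,1,0],"spin":0}
    - {"linear":[-0.26,1,0],"spin":0}
    - {"linear":[-0.26,1,0],"spin":0}
    - {"linear":[-0.26,1,0],"spin":0}
    - {"linear":[-0.26,1,0],"spin":0}
    - {"linear":[-0.26,1,0],"spin":0}
    - {"linear":[-0.26,1,0],"spin":0}
    - {"linear":[-0.26,1,0],"spin":0}

```text
time_s: 27.55
position: [0.5984, 0.1391, 0.272]
orientation: [-0.006, 3.142, 0.0]
force: [0.8, -0.2, -2.6]
finger_gap: 0.0258
finger_force: 25.0
```

servo_tool:
  plan:
    - {"linear":[0,0.5,1],"spin":0}
    - {"linear":[0,0,0.5],"spin":0}
    - {"linear":[0,0,0],"spin":0}
    - {"linear":[0,0,0],"spin":0}

```text
time_s: 28.05
position: [0.5984, 0.1474, 0.2427]
orientation: [-0.006, 3.141, -0.0]
force: [-0.0, -0.2, -1.2]
finger_gap: 0.026
finger_force: 25.0
```

```bash
python3 - <<'E'
from h import *
s=snap("side","side6"); p=monitor.get_state()["position"]; print(p)
g=p-[0,0,.006]; a=np.radians(19.4); z=np.array([-np.sin(a),0,np.cos(a)])
q=proj("side",[g-.042*z]); u,v=q[0].astype(int); print(u-45,v-40)
cv2.imwrite("pics/crop7.png",cv2.cvtColor(cv2.resize(s[v-40:v+35,u-45:u+55],(800,600),interpolation=cv2.INTER_CUBIC),cv2.COLOR_RGB2BGR))
m=cv2.inRange(cv2.cvtColor(s,cv2.COLOR_RGB2HSV),(3,150,50),(13,255,255)); m[:,:285]=0; m[:,326:]=0
for v in range(104,145):
    xs=np.nonzero(m[v])[0]
    if len(xs): print(v,xs[0],xs[-1],end="; ")
E
```

```text
[0.59844511 0.14732821 0.24284495]
265 94
106 302 303; 107 302 303; 108 299 301; 109 298 299; 110 296 298; 111 296 299; 112 296 303; 113 297 303; 114 298 303; 115 299 303; 116 300 303; 117 301 303; 118 301 303; 119 302 303; 120 302 315; 121 300 315; 122 300 315; 123 301 315; 124 301 316; 125 302 317; 126 303 316; 127 302 317; 128 303 317; 129 304 318; 130 303 319; 131 313 318; 132 309 319; 133 305 320; 134 306 319; 135 306 318; 136 307 316; 137 308 315; 138 309 313; 139 311 312;
```

View pics/crop7.png

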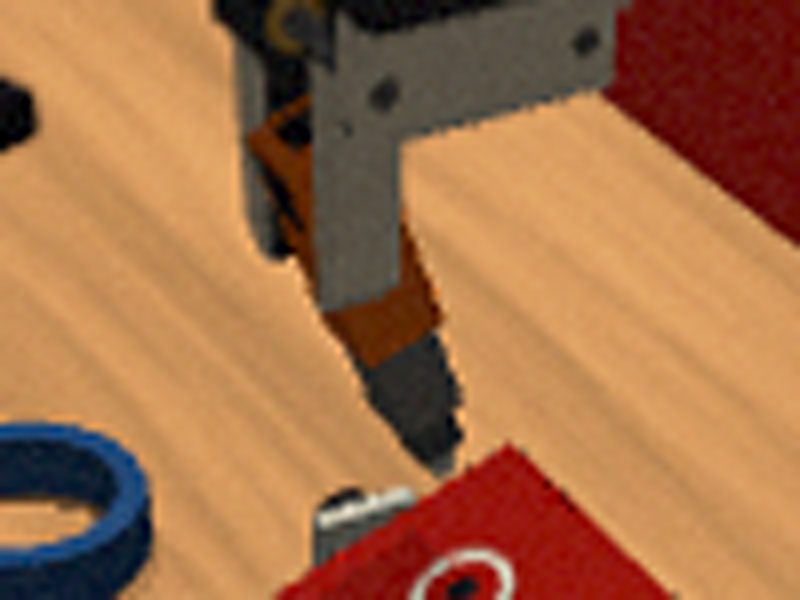

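The gauge is visibly more tilted, with its tip at crop (443,475), grip corners at (325,310), (373,370) and (441,318), and tail corner at (248,135). I recompute with those.

```bash
python3 - <<'E'
from h import *
np.set_printoptions(precision=4,suppress=True)
p=np.array([.5984,.1473,.2368]); y0=p[1]
px=lambda x,y:(265+x/8-.44,94+y/8-.44)
def ony(c,y):
    o,d=ray("side",px(*c)); return o+d*(y-o[1])/d[1]
ang=lambda a,b:np.degrees(np.arctan2(-(a-b)[0],(a-b)[2]))
tip=ony((443,475),y0); BL=ony((325,310),y0+.013); BF=ony((373,370),y0-.013); BR=ony((441,318),y0-.013); TL=ony((248,135),y0+.013); R1=ony((402,220),y0-.013)
ctr=(BL+BR)/2
print("tip",tip,"ctr",ctr,np.linalg.norm(tip-ctr),"tilt",ang(ctr,tip))
print("left",ang(TL,BL),np.linalg.norm(TL-BL),"right",ang(R1,BR),"bottom",np.degrees(np.arctan2((BR-BF)[2],(BR-BF)[0])))
print("pivot-tip",ang(p,tip),np.linalg.norm(p-tip), "pivot-ctr",ang(p,ctr),np.linalg.norm(p-ctr))
# mask edges with half-pixel borders
L=[(u-.5,v) for v,u in((112,296),(123,301),(125,302),(129,303.5),(113,297))]
Q=[]
for u,v in L[1:4]+L[:1]:
    o,d=ray("side",(u,v)); Q.append(o+d*(y0+.013-o[1])/d[1])
Q=np.array(Q);print("mask L",-np.degrees(np.arctan(np.polyfit(Q[:,2],Q[:,0],1)[0])))
R=[(315.5,121.5),(316.5,125),(317.5,128),(318.5,130),(319.5,132.5)]
Q=np.array([(lambda od:od[0]+od[1]*(y0-.013-od[0][1])/od[1][1])(ray("side",r)) for r in R]);print("mask R",-np.degrees(np.arctan(np.polyfit(Q[:,2],Q[:,0],1)[0])))
# mark on side ray at mark y
o,d=ray("side",(322.2,167.2))
for y in(.1475,.1488,.15): print("mark side@y",o+d*(y-o[1])/d[1])
E
```

```text
tip [0.6373 0.1473 0.1415] ctr [0.6184 0.1473 0.2002] 0.06165601377972906 tilt 17.909731571283892
left 19.876685608041274 0.06259446496089136 right 19.550872310739912 bottom 25.19351956192811
pivot-tip 22.222568387038265 0.1029095864608615 pivot-ctr 28.608569661021797 0.04168682498330951
mask L 20.06744972561781
mask R 18.278525608332647
mark side@y [0.6436 0.1475 0.0992]
mark side@y [0.6443 0.1488 0.0981]
mark side@y [0.645  0.15   0.0971]
```

Tilt is now about 19.2°, against the panel's ~19.3°. Next, approach to about 6 mm from the dot along the panel normal.

servo_tool:
  plan:
    - {"linear":[-0.25,0.07,0.6],"spin":0}
    - {"linear":[0,0,0.6],"spin":0}
    - {"linear":[0,0,0.5],"spin":0}
    - {"linear":[0,0,0.18],"spin":0}
    - {"linear":[0,0,0],"spin":0}

```text
time_s: 28.72
position: [0.6028, 0.1492, 0.204]
orientation: [0.006, -3.141, 0.0]
force: [-0.3, 0.2, -1.4]
finger_gap: 0.0259
finger_force: 25.0
```

```bash
python3 - <<'E'
from h import *
s=snap("side","side7"); p=monitor.get_state(); print(p["position"],p["force"])
cv2.imwrite("pics/crop8.png",cv2.cvtColor(cv2.resize(s[130:190,285:365],(800,600),interpolation=cv2.INTER_CUBIC),cv2.COLOR_RGB2BGR))
E
```

```text
[0.60304924 0.14921613 0.20451325] [-0.03837663 -0.34684823 -1.81989487]
```

View pics/crop8.png

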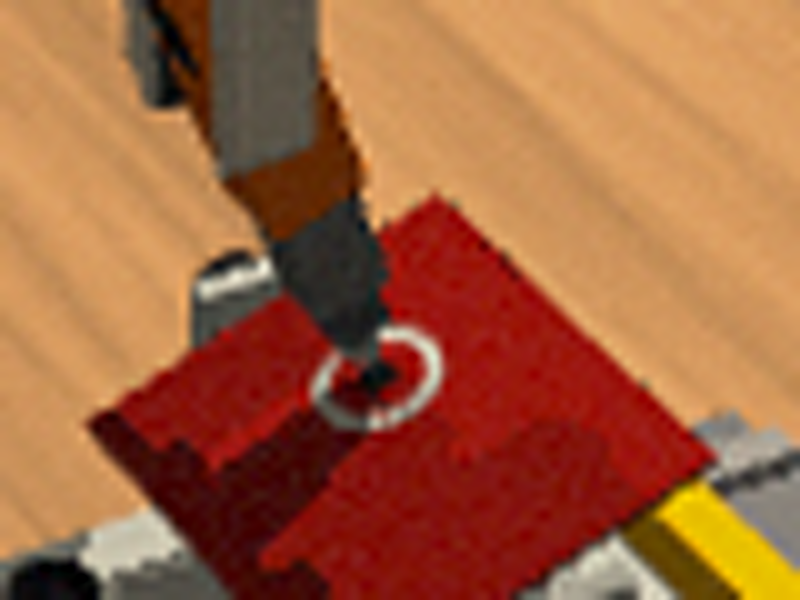

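The tip is at about crop (368,362), just above and left of the dot at (376,377). I check that this lies on the dot's normal line.

```bash
python3 - <<'E'
from h import *
np.set_printoptions(precision=4,suppress=True)
m=np.array([.6443,.1488,.0981]); a=np.radians(19.3); n=np.array([-np.sin(a),0,np.cos(a)]); ux=np.array([np.cos(a),0,np.sin(a)])
crop=lambda P:(proj("side",P)-[285,130]+.45)*10
for h in(0,.002,.004,.006,.008): print(h,crop(m+h*n)[0])
print("x +2mm",crop(m+.002*ux)[0]-crop(m)[0],"y+2mm",crop(m+[0,.002,0])[0]-crop(m)[0])
s=cv2.cvtColor(cv2.imread("pics/side7.png"),cv2.COLOR_BGR2GRAY)
print(s[160:172,315:330])
E
```

```text
0 [376.3883 376.5169]
0.002 [373.9916 370.8017]
0.004 [371.5878 365.0694]
0.006 [369.1767 359.3199]
0.008 [366.7583 353.5533]
x +2mm [ 6.9055 -4.5697] y+2mm [-4.2086 -4.2584]
[[ 40  40  46  42  38  38  30  30  42  60  64  66  61  58  61]
 [ 52  45  47  37  28  35  24  29  26  56  47  63  54  65  59]
 [ 58  48  28  28  27  29  26  36  88 101 112  96  70  56  61]
 [ 57  60  37  32  33  31  34  80 209 206 207 180 125  82  61]
 [ 54  45  53  54  40  35  53  64  88  87  88 162 215 153  56]
 [ 49  50  71 124  77  66  70  67  61  59  55  44 169 216  75]
 [ 55  54 125 143  56  56  66  34  28  45  58  54 125 215  97]
 [ 45  96 183  79  51  58  12  22  11  27  49  45 115 209  91]
 [ 49 148 171  54  20  17  10  16  29  45  52  62 174 174  61]
 [ 57 143  87  29  27  22  24  22  39  50  65 125 172 106  60]
 [ 53  75  86  61  37  22  24  54  49  95 121 174 108  55  60]
 [ 33  25  67  88  78  55  54 135 120 177 127  88  43  56  62]]
```

```bash
python3 - <<'E'
from h import *
im=cv2.imread("pics/side7.png"); b=cv2.imread("pics/side2.png")
print("R-G side7 (cols 312..330)")
for v in range(156,172): print(v,(im[v,312:331,2].astype(int)-im[v,312:331,1]).tolist(), im[v,318:324,1].tolist())
E
```

```text
R-G side7 (cols 312..330)
156 [5, -1, 2, 0, -1, 6, -2, 0, -3, 6, -3, 55, 137, 147, 131, 140, 130, 128, 132] [43, 36, 48, 39, 43, 39]
157 [0, -1, -1, 2, 2, 8, 2, 3, -2, 4, -5, -1, 138, 133, 134, 133, 136, 130, 125] [45, 42, 52, 39, 43, 44]
158 [-4, 10, -2, 0, 3, -2, 2, 2, 5, 4, -5, 73, 139, 135, 135, 136, 130, 133, 146] [42, 44, 39, 37, 45, 38]
159 [10, 66, 18, 0, 1, 3, 2, 0, 2, 0, -9, 143, 144, 135, 141, 139, 135, 130, 134] [40, 46, 44, 42, 35, 15]
160 [122, 122, 90, 20, 0, 0, 3, 4, 2, -5, -10, 58, 142, 136, 133, 135, 139, 135, 132] [42, 37, 37, 32, 33, 25]
161 [116, 116, 115, 96, 7, -2, 2, 2, 0, 1, -3, -8, 144, 149, 132, 139, 134, 137, 134] [37, 27, 35, 24, 30, 28]
162 [116, 123, 110, 115, 69, 6, -2, 4, -1, 1, -1, -3, 53, 79, 93, 126, 144, 134, 135] [29, 25, 29, 25, 36, 90]
163 [116, 118, 118, 115, 117, 53, 5, -6, 1, -1, 1, 14, 6, 1, 31, 70, 110, 129, 135] [30, 35, 31, 34, 80, 207]
164 [123, 115, 114, 117, 121, 120, 33, -4, -4, 2, -5, 117, 115, 109, 40, 0, 48, 133, 138] [45, 41, 37, 53, 66, 54]
165 [119, 112, 119, 107, 114, 96, 59, 18, 7, 8, -3, 136, 139, 143, 148, 41, -6, 115, 130] [108, 72, 65, 68, 69, 21]
166 [110, 105, 109, 110, 109, 43, 33, 119, 73, 40, -4, 24, 96, 139, 146, 78, -5, 96, 130] [135, 21, 35, 54, 36, 21]
167 [120, 123, 105, 121, 70, -4, 88, 110, 115, 5, -8, -9, 34, 119, 146, 87, -7, 85, 137] [54, 19, 24, 10, 24, 13]
168 [117, 107, 117, 121, 25, -2, 102, 65, 46, 11, -5, 37, 96, 117, 97, 26, 3, 133, 139] [25, 0, 4, 7, 19, 19]
169 [113, 116, 139, 147, 29, -3, 49, 57, 65, 49, 31, 129, 120, 101, 42, 4, 71, 138, 134] [14, 10, 2, 9, 12, 0]
170 [146, 135, 124, 138, 38, 0, 23, 44, 63, 58, 48, 48, 67, 52, 0, 60, 143, 138, 137] [55, 24, 3, 7, 41, 35]
171 [139, 129, 76, 74, 57, 15, 1, 11, 30, 29, 46, 58, 1, 2, 60, 123, 109, 129, 133] [89, 76, 47, 46, 123, 104]
```

servo_tool:
  plan:
    - {"linear":[-0.06,0,0.06],"spin":0}
    - {"linear":[-0.03,0,0.09],"spin":0}
    - {"linear":[0,0,0],"spin":0}

```text
time_s: 29.15
position: [0.6048, 0.1492, 0.2014]
orientation: [0.007, -3.142, 0.0]
force: [0.3, 0.5, -2.3]
finger_gap: 0.0262
finger_force: 25.0
```

servo_tool:
  plan:
    - {"linear":[-0.017,0,0.047],"spin":0}
    - {"linear":[0,0,0],"spin":0}
    - {"linear":[0,0,0],"spin":0}

```text
time_s: 29.52
position: [0.6051, 0.1492, 0.2005]
orientation: [0.007, -3.142, 0.0]
force: [0.1, -0.3, -2.1]
finger_gap: 0.0257
finger_force: 25.0
```

servo_tool:
  plan:
    - {"linear":[-0.017,0,0.047],"spin":0}
    - {"linear":[0,0,0],"spin":0}
    - {"linear":[0,0,0],"spin":0}

```text
time_s: 29.9
position: [0.6055, 0.1492, 0.1996]
orientation: [0.007, -3.142, -0.0]
force: [0.2, -0.1, -1.2]
finger_gap: 0.0261
finger_force: 25.0
```

servo_tool:
  plan:
    - {"linear":[-0.017,0,0.047],"spin":0}
    - {"linear":[0,0,0],"spin":0}

```text
time_s: 30.15
position: [0.6058, 0.1493, 0.1986]
orientation: [0.007, -3.142, -0.0]
force: [-0.4, -0.9, -2.1]
finger_gap: 0.0258
finger_force: 25.0
```

servo_tool:
  plan:
    - {"linear":[-0.017,0,0.047],"spin":0}
    - {"linear":[0,0,0],"spin":0}

```text
time_s: 30.4
position: [0.6061, 0.1492, 0.1979]
orientation: [-0.006, 3.142, 0.0]
force: [-1.4, 0.2, 0.1]
finger_gap: 0.026
finger_force: 25.0
```

servo_tool:
  plan:
    - {"linear":[-0.017,0,0.047],"spin":0}
    - {"linear":[-0.017,0,0.047],"spin":0}
    - {"linear":[-0.017,0,0.047],"spin":0}
    - {"linear":[0,0,0],"spin":0}
    - {"linear":[0,0,0],"spin":0}

```text
time_s: 31.02
position: [0.6072, 0.1493, 0.195]
orientation: [-0.007, 3.142, 0.0]
force: [-1.6, 0.0, 1.1]
finger_gap: 0.026
finger_force: 25.0
```

```bash
python3 - <<'E'
from h import *
F=[];P=[]
for i in range(10):
    im=snap("side","side8") if i==0 else optics.snapshot("side"); s=monitor.get_state(); F.append(s["force"]);P.append(s["position"])
print(np.mean(F,0),np.std(F,0),np.mean(P,0),s["time_s"])
E
```

```text
[-1.49803081 -0.17475205  1.78073701] [0.49240546 0.29581363 0.5035996 ] [0.60717434 0.14925192 0.19492449] 31.525
```

servo_tool:
  plan:
    - {"linear":[-0.024,0,0.066],"spin":0}
    - {"linear":[0,0,0],"spin":0}
    - {"linear":[0,0,0],"spin":0}

```text
time_s: 31.9
position: [0.6077, 0.1492, 0.1936]
orientation: [-0.007, 3.142, -0.0]
force: [-1.9, 0.6, 2.9]
finger_gap: 0.0256
finger_force: 25.0
```

```bash
python3 - <<'E'
from h import *
np.set_printoptions(precision=4,suppress=True)
F=[];P=[]
for i in range(12):
    im=snap("side","side9") if i==0 else optics.snapshot("side"); s=monitor.get_state(); F.append(s["force"]);P.append(s["position"])
F=np.mean(F,0); print(F,"press",(F[2]+1.8)*.943-F[0]*.33,np.mean(P,0),s["time_s"],s["finger_force"])
# panel still in place? corners of the side picture vs. earlier, and tilt of gauge from its edges
rd=lambda f:cv2.cvtColor(cv2.imread(f"pics/{f}.png"),cv2.COLOR_BGR2RGB)
t=optics.snapshot("top")
for f in("side2","side9"):
    im=rd(f); m=cv2.inRange(cv2.cvtColor(im,cv2.COLOR_RGB2HSV),(22,150,100),(32,255,255)); m[:,:330]=0; ys,xs=np.nonzero(m[150:230,330:400]); print(f,"yellow visible",len(xs),xs.mean()+330,ys.mean()+150)
    r=cv2.inRange(cv2.cvtColor(im,cv2.COLOR_RGB2HSV),(0,180,60),(6,255,255)); r[:140]=0; r[215:]=0; r[:,:270]=0; r[:,375:]=0
    c=max(cv2.findContours(r,0,1)[0],key=cv2.contourArea)[:,0]; print("right corner",c[c[:,0].argmax()],"top",c[c[:,1].argmin()],"left",c[c[:,0].argmin()],"bot",c[c[:,1].argmax()])
im=rd("side9"); m=cv2.inRange(cv2.cvtColor(im,cv2.COLOR_RGB2HSV),(3,150,50),(13,255,255))
for v in range(118,160):
    xs=np.nonzero(m[v,290:330])[0]+290
    if len(xs): print(v,xs[0],xs[-1],end="; ")
cv2.imwrite("pics/crop9.png",cv2.cvtColor(cv2.resize(im[125:200,280:380],(800,600),interpolation=cv2.INTER_CUBIC),cv2.COLOR_RGB2BGR))
E
```

```text
[-1.7616 -0.0827  2.4016] press 4.543456873467655 [0.6076 0.1492 0.1936] 32.5 25.000238120555878
side2 yellow visible 129 357.984496124031 185.96899224806202
right corner [355 176] top [327 150] left [294 172] bot [318 200]
side9 yellow visible 114 358.5438596491228 185.7982456140351
right corner [355 176] top [327 150] left [296 171] bot [318 200]
125 306 307; 126 305 307; 127 303 305; 128 302 304; 129 301 302; 130 300 303; 131 301 307; 132 301 307; 133 302 307; 134 304 307; 135 302 307; 136 305 307; 137 306 307; 138 306 307; 139 304 307; 140 305 319; 141 305 307; 142 305 319; 143 305 320; 144 306 320; 145 307 320; 146 307 321; 147 318 321; 148 317 322; 149 316 328; 150 312 329; 151 309 325; 152 310 324; 153 310 320; 154 312 326; 155 313 327; 156 314 324; 157 324 327; 158 326 326; 159 313 327;
```

```bash
python3 -c "
from h import *
print(env.close_job())"
```

```text
the job is handed in; nothing more can be done
None
```

Job handed in at about 32.5 s: the sled was pushed to its stop (about 23 N felt), and the gauge is held on the black dot, square to the panel to within my measuring error of a degree or two, pressing about 4.5 N (plunger about half way in).

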